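# Clear and spring open the tablet caddy

### The job

A small steel tin is standing on the push-to-open beech lid of the wide white caddy. Slide the tin sideways, upright and without gripping or lifting it, off the lid until all of it stands on the caddy's fixed rimmed deck; then press the front part of the cleared lid down with a fingertip so that its catch lets go, and let it spring up ajar and stay so. Leave the narrow caddy shut and all the other things where they are.

Things in the scene. Friction and masses are not known exactly. Their poses are not given: they have to be found in the camera images.
- wide_caddy: WIDE white fixed caddy, 150 mm deep (x) by 240 wide (y) by 81 high; origin at the centre of its underside, front to its -x. Its +y half (y 2 to 120 mm) is a flush beech push-to-open lid, top at z = 81. Its -y half (y -120 to 0) is a fixed white deck, top at z = 80, with a steel rim 6 high, 4 thick along its front, back and outer (-y) edges, none towards the lid.
- wide_lid (a joint): Its lid, 145 mm front to back, hinged at the back (caddy x = 70, z = 73). Rad: 0 shut and caught, negative pressed in (stop at -0.06), positive risen. Pushing the press spot down about 4 mm (-0.032 rad, 4 to 5 N) frees the catch; as the finger backs off, a spring swings the lid up to stay ajar at about 0.4 rad. It does not catch again; it cannot be prised up while caught.
- wide_press (a point): Press spot: centre line of the wide caddy's lid, on its top face, 25 mm behind its front edge (caddy x = -50, y = 60.5, z = 81 mm when shut).
- small_tin: The small closed steel tin (cylinder 68 mm across, 45 high, about 0.15 kg) that stands upright on the wide caddy's lid at the start; origin at the centre of its underside.
- narrow_caddy: The NARROW white caddy, fixed, 150 mm deep (its x) by 110 wide (its y) by 81 high, all beech lid and no deck; origin at the centre of its underside, front faces its -x. To be left shut.
- narrow_lid (a joint): Lid of the narrow caddy, with the same kind of touch catch; 0 = shut.
- large_tin: Bystander: larger closed steel tin, 80 mm across, 65 high, standing on the ledge; origin at the centre of its underside.
- glass_bottle: Bystander: closed glass bottle, 64 mm across, 190 high, standing behind the caddies; origin at the centre of its underside.
- peg_bowl: Bystander: small wooden bowl of clothes pegs, 90 mm across, about 80 high with its pegs; origin at the centre of its underside.
- scoop: Bystander: white plastic scoop standing on the ledge, cup 52 mm across and 35 high, handle out 108 mm along its +y; origin at the centre of the cup's underside.
- storage_jar: Bystander: closed glass jar, 72 mm across, 110 high, at the left side; origin at the centre of its underside.
- brush: Bystander: hand brush lying at the right side along its own x; origin under its middle.
There are look-alikes about, which are no part of the job. What is shaped like the small_tin but pink or red is not meant. What is shaped like the narrow_caddy but yellow is not meant.

How it is judged:
By the outcome, as a careful person would: the job done as asked, in the order asked, and still so for the second after the job is handed in, with the robot touching nothing.
It also fails if it takes over 48 s, if anything falls off the work surface, if the arm or the gripper's body presses on something with over 40 N, if the wrist force passes 120 N, or if a joint passes its speed limit or range.

### The arm

A 6-joint arm with a two-finger parallel gripper is mounted at the origin on the work surface. World frame = base frame: x ahead of the robot, y to its left, z up, the work surface at z = 0. Lengths are in m, angles in rad, forces in N, time in s.
With the tool pointing down it reaches from about 0.4 to 0.825 m from the base axis. Payload 7 kg.
Tool frame: the origin (TCP) lies midway between the tips of the shut fingers; the grasp point (between the pads) lies 19 mm behind it; z points along the fingers, y is the line along which they close (so a half turn about z gives the same grasp; the last joint's range is limited). The gripper opens to 88 mm and grips with 3 to 60 N. Pads are 19 mm wide; open, the fingers measure 130 mm over their backs; the gripper's body (78 mm by 193 mm) begins 47 mm behind the grasp point.
Start: joints at [1.608, 0.359, 0.012, 0, -1.224, -0.288], TCP at [0.168, 0.654, 0.227] pointing down, gripper open.
Joint ranges: [-3.07, 3.07], [-1.43, 2.12], [-1.02, 1.25], [-3.03, 1.67], [-3.05, -0], [-3.03, 3.03]. Speed limits (rad/s): [2.39, 2.39, 3.01, 3.14, 3.14, 3.14].

### API

Orientations are given as [roll, pitch, yaw] about the fixed x, y, z axes, in that order (R = Rz(yaw) Ry(pitch) Rx(roll)).
In Python, from station import get_state, grab_frame, calibration, job_done, boxes_of, regions_of, spot_point gives the robot as it stands. The module is installed in compiled form; this text tells all that it offers.
- The arm moves only by the tool arm_command, never from a script. Its argument "commands" is a list of rows, each an object of numbers: "tx", "ty", "tz": the shift along the tool's x, y, z each as a share of 25 cm, from -1 to 1; "twist": the turn about the tool's z as a share of 180 degrees, from -1 to 1. A call has exactly 8 rows; each row is the pose to reach, as a shift and turn from the pose commanded when the call began, along the tool's axes at that moment, turning the shorter way round; what a row does not reach only later rows make up. A row lasts 1/12 s, in which the tool goes at most 41.7 mm and 7.16 degrees, less where a joint would pass 70% of its speed; a pose out of reach is approached as far as the arm can. A call with a number of a shift or a turn outside -1 to 1 is refused whole. A call with a gripper value outside its range is refused whole. "claw" is the opening, from 0 (shut) to 1 (fully open), set as the call begins (left out, the last holds). The fingers move at their own pace and stop on an object; "grip_force" is the grip in N (left out, the last holds). Time passes only in rows, so rows that repeat a pose let the fingers close, or fill a call up. It gives the time, the measured TCP pose, the force, the opening and the grip force at its end, in the units of the state.
- get_state(): the state, without advancing time (a new reading comes with each control period).
- grab_frame(name): name is "scene" or "top"; returns the picture (400x640x3 uint8, red, green, blue); there is no depth.
- calibration(name): a dict with "camera_matrix" (3x3 intrinsics, pixels), "extrinsics" (4x4, takes a point from camera to world coordinates). Camera axes: x right, y down, z forward; pixel columns grow to the right and rows downward; lengths in m; the calibration is good to about 2 mm. A picture is of the moment at which its call begins. calibration takes no time and is no camera call.
- job_done(): hands the job in; it is judged then, once.
Trained networks look in the newest picture that a camera, given by its name, has taken for a name from the list of things; names that differ only in an ending like _2 or _b are one class to them, and where a whole thing is asked for, a point or a joint stands for the part that bears it (a point fixed in the world has none). Each returns a list of dicts, best first, with "score" (0 to 1); they miss things now and then, are a little off and sometimes report something else, mostly with a low value. They report only what shows in the picture. A call takes as long as a camera call. They do not tell look-alikes from the thing itself.
- boxes_of(query, camera): "rect" ([left, top, right, bottom] in pixels, round what is visible of it).
- regions_of(query, camera): "region" (400x640 bool, what is visible of it) and "rect" ([left, top, right, bottom] in pixels, round what is visible of it).
- spot_point(query, camera): "uv" ([column, row] in pixels: a listed point, or the origin of a listed thing).
The state is a dict: "t": time; "q": joint angles; "qd": joint speeds; "joint_efforts": joint torques, N m; "eef_pos": TCP position; "ee_rot": TCP orientation; "force": force on the tool from outside, world axes, zero at the start; "moment": the same for the moment, N m; "width": finger opening in m; "gripper_force": force on a finger pad.
Only numpy, scipy, OpenCV 4.12 (cv2) and the standard library are available. Lean on these libraries where they do the work, as an engineer would, in place of code of your own. Each camera call takes 0.05 s, during which the arm holds its last target. There are 200 camera calls.

## Working session

There is one attempt and no reset: what is moved stays moved. The work goes in short steps, Python scripts to look and compute and a tool call to move; the robot and the scene stay as the last step left them, time stands still between calls to the robot, and variables do not carry over. Pictures are saved under pics/ and viewed, at most 10 in all, crops included, and the job is handed in when it is done.

Besides the shell and the picture viewer there is one more tool, called after "Request:" as a command line: name --argument value ..., lists and objects as JSON in quotes. arm_command: Moves the arm, as the interface text tells. Shift numbers are shares of 25 cm and turn numbers shares of 180 degrees, none past 1 either way. Its arguments: {"type":"object","properties":{"commands":{"type":"array"},"claw":{"type":"number"},"grip_force":{"type":"number"}},"required":["commands"]}

```bash
mkdir -p pics; cat > h.py <<'E'
import numpy as np, cv2
from station import *
def ray(cam,uv,z):
    c=calibration(cam);K=np.array(c["camera_matrix"]);T=np.array(c["extrinsics"])
    d=T[:3,:3]@np.linalg.inv(K)@np.array([uv[0],uv[1],1.]);o=T[:3,3]
    return o+d*(z-o[2])/d[2]
def proj(cam,p):
    c=calibration(cam);K=np.array(c["camera_matrix"]);T=np.linalg.inv(np.array(c["extrinsics"]))
    q=K@(T[:3,:3]@np.array(p)+T[:3,3]);return q[:2]/q[2]
def save(cam,name,crop=None,s=1):
    im=grab_frame(cam)[:,:,::-1]
    if crop: im=im[crop[1]:crop[3],crop[0]:crop[2]]
    cv2.imwrite(f"pics/{name}.png",cv2.resize(im,None,fx=s,fy=s,interpolation=cv2.INTER_CUBIC))
E
python3 - <<'E'
from h import *
np.set_printoptions(precision=3,suppress=True)
save("top","top0");save("scene","scene0")
a=cv2.imread("pics/top0.png");b=cv2.imread("pics/scene0.png")
for c in("top","scene"):
    print(c,np.array(calibration(c)["extrinsics"])[:3,3])
    for q in("small_tin","wide_caddy","wide_press","narrow_caddy"):
        print(q,[(np.round(r["uv"]),round(r["score"],2)) for r in spot_point(q,c)][:3],[(np.round(r["rect"]),round(r["score"],2)) for r in boxes_of(q,c)][:3])
s=get_state();print(s["t"],s["eef_pos"],s["ee_rot"],s["force"])
E
```

```text
top [ 0.183 -0.02   1.539]
small_tin [(array([232., 138.]), 0.86), (array([285., 238.]), 0.84), (array([257., 178.]), 0.68)] [(array([248., 165., 267., 190.]), 0.75), (array([227., 126., 248., 148.]), 0.7), (array([273., 226., 297., 250.]), 0.68)]
wide_caddy [(array([276., 190.]), 0.75)] [(array([236., 152., 321., 216.]), 0.91), (array([235., 164., 278., 212.]), 0.75)]
wide_press [(array([264., 204.]), 0.86)] [(array([242., 166., 280., 217.]), 0.6), (array([237., 156., 318., 217.]), 0.19)]
narrow_caddy [(array([378., 192.]), 0.96), (array([445., 285.]), 0.92)] [(array([361., 166., 401., 217.]), 0.8), (array([428., 259., 471., 312.]), 0.62)]
scene [ 1.261 -1.158  1.091]
small_tin [(array([403., 190.]), 0.68), (array([303., 186.]), 0.62), (array([354., 176.]), 0.53)] [(array([392., 177., 412., 198.]), 0.76), (array([347., 164., 364., 179.]), 0.75), (array([296., 170., 314., 189.]), 0.52)]
wide_caddy [(array([345., 194.]), 0.79), (array([374., 158.]), 0.57)] [(array([314., 159., 372., 216.]), 0.95), (array([397., 197., 414., 215.]), 0.17)]
wide_press [(array([338., 165.]), 0.95)] [(array([325., 155., 369., 184.]), 0.58)]
narrow_caddy [(array([176., 242.]), 0.64), (array([283., 244.]), 0.55)] [(array([255., 207., 311., 257.]), 0.89), (array([260., 208., 310., 242.]), 0.75), (array([148., 208., 206., 262.]), 0.63)]
0.9 [0.168 0.654 0.227] [-3.142  0.    -0.251] [-0.01   0.038 -0.773]
```

View pics/top0.png

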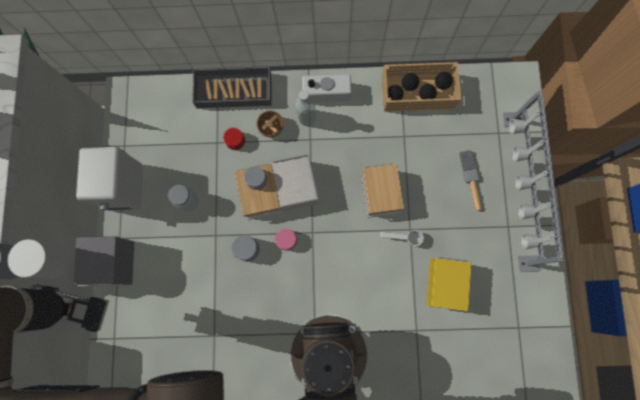

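View pics/scene0.png

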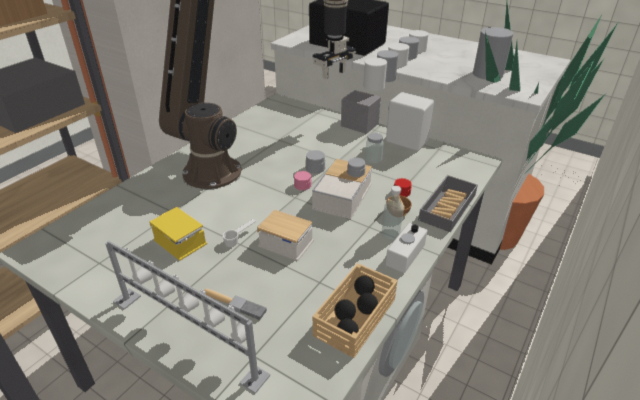

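The top view shows four tin-like things: the grey tin on the lid at (256,177), the red tin at (234,138), the pink tin at (286,239) and the larger grey tin at (245,247). The description fits the grey one at (256,177). The wide white caddy, lid on the left and deck on the right, is at about (276,187). The narrow caddy is at (382,190), and its yellow look-alike is at (450,285).

```bash
cat > fit.py <<'E'
from h import *
from scipy.optimize import minimize
def hullmask(cam,pts):
    S=8
    uv=np.array([proj(cam,p) for p in pts]);h=cv2.convexHull(((uv+.5)*S).astype(np.float32)).round().astype(np.int32)
    m=np.zeros((400*S,640*S),np.uint8);cv2.fillConvexPoly(m,h,255)
    return cv2.resize(m,(640,400),interpolation=cv2.INTER_AREA)/255.
def caddy(x,y,a,w=.24):
    R=np.array([[np.cos(a),-np.sin(a)],[np.sin(a),np.cos(a)]])
    return [[*(R@[sx*.075,sy*w/2]+[x,y]),z] for sx in(-1,1) for sy in(-1,1) for z in(0,.081 if sy>0 else .086)]
def tin(x,y,z=.081,r=.034,hh=.045):
    return [[x+r*np.cos(t),y+r*np.sin(t),zz] for t in np.linspace(0,6.28,24) for zz in(z,z+hh)]
def fit(model,masks,x0,step,ignore={}):
    def cost(p):
        c=0
        for cam,m in masks.items():
            k=hullmask(cam,model(*p));d=np.abs(k-m)
            if cam in ignore:d=d*(1-ignore[cam])
            c+=d.sum()/m.sum()
        return c
    s=np.array([x0]+[np.array(x0)+np.eye(len(x0))[i]*step[i] for i in range(len(x0))])
    r=minimize(cost,x0,method="Nelder-Mead",options=dict(initial_simplex=s,maxiter=90,xatol=2e-4,fatol=1e-4))
    return r.x,r.fun
def near(q,cam,uv):
    rs=regions_of(q,cam)
    g=[r for r in rs if np.hypot((r["rect"][0]+r["rect"][2])/2-uv[0],(r["rect"][1]+r["rect"][3])/2-uv[1])<18]
    return max(g,key=lambda r:r["region"].sum() if q!="small_tin" else r["score"])["region"].astype(float) if g else None
E
python3 - <<'E'
from fit import *
np.set_printoptions(precision=4,suppress=True)
grab_frame("top");grab_frame("scene")
T={};C={}
for c,u,v in(("top",(257,177),(278,185)),("scene",(355,171),(343,187))):
    t=near("small_tin",c,u);k=near("wide_caddy",c,v)
    if t is not None:T[c]=t;
    if k is not None:C[c]=k
print({c:m.sum() for c,m in T.items()},{c:m.sum() for c,m in C.items()})
ig={c:cv2.dilate(m,np.ones((5,5))) for c,m in T.items()}
p0=ray("top",(276,190),.08);t0=ray("top",(257,178),.1)
for a in (.15,-.15):print("caddy",fit(caddy,C,[p0[0],p0[1],a],[.01,.01,.1],ig))
for c in C:print(c,fit(caddy,{c:C[c]},[p0[0],p0[1],.15],[.01,.01,.1],ig))
print("tin",fit(tin,T,list(t0[:2]),[.01,.01]))
for c in T:print(c,fit(tin,{c:T[c]},list(t0[:2]),[.01,.01]))
for uv in spot_point("wide_press","top")[:1]:print("press",ray("top",uv["uv"],.081))
im=cv2.imread("pics/top0.png")[110:270,200:420];cv2.imwrite("pics/crop0.png",cv2.resize(im,None,fx=3.6,fy=3.6,interpolation=cv2.INTER_CUBIC))
E
```

```text
{'top': np.float64(427.0), 'scene': np.float64(304.0)} {'top': np.float64(3451.0), 'scene': np.float64(2236.0)}
caddy (array([0.5247, 0.1495, 0.1922]), np.float64(0.08840861958836446))
caddy (array([0.5247, 0.1495, 0.1925]), np.float64(0.08848868398139591))Traceback (most recent call last):
  File "<stdin>", line 13, in <module>
  File "fit.py", line 22, in fit
    r=minimize(cost,x0,method="Nelder-Mead",options=dict(initial_simplex=s,maxiter=90,xatol=2e-4,fatol=1e-4))
    res = _minimize_neldermead(fun, x0, args, callback, bounds=bounds,
                               **options)
    fxr = func(xr)
    fx = function(np.copy(x), *(wrapper_args + args))
  File "fit.py", line 17, in cost
    k=hullmask(cam,model(*p));d=np.abs(k-m)
  File "fit.py", line 5, in hullmask
    uv=np.array([proj(cam,p) for p in pts]);h=cv2.convexHull(((uv+.5)*S).astype(np.float32)).round().astype(np.int32)
                 ~~~~^^^^^^^
  File "h.py", line 8, in proj
    c=calibration(cam);K=np.array(c["camera_matrix"]);T=np.linalg.inv(np.array(c["extrinsics"]))
ValueError: time passes only in moves, steps and waits
```

```bash
python3 - <<'E'
s=open("h.py").read()
s=s.replace("def ray","import functools\n_cal=calibration\ncalibration=functools.cache(lambda n:_cal(n))\ndef ray",1)
open("h.py","w").write(s)
E
python3 - <<'E'
from fit import *
np.set_printoptions(precision=4,suppress=True)
grab_frame("top");grab_frame("scene")
T={}
for c,u in(("top",(257,177)),("scene",(355,171))):
    t=near("small_tin",c,u)
    if t is not None:T[c]=t
t0=ray("top",(257,178),.1)
print("tin",fit(tin,T,list(t0[:2]),[.01,.01]))
for c in T:print(c,fit(tin,{c:T[c]},list(t0[:2]),[.01,.01]))
P=None
for uv in spot_point("wide_press","top")[:1]:print("press",ray("top",uv["uv"],.081))
im=grab_frame("top")[:,:,::-1][110:270,200:420];F=3.6
im=cv2.resize(im,None,fx=F,fy=F,interpolation=cv2.INTER_CUBIC)
for p in caddy(.5247,.1495,.1922):
    u=(proj("top",p)-[200,110]+.5)*F;cv2.circle(im,tuple(int(v) for v in u),3,(0,0,255) if p[2]>0 else (255,0,0),-1)
cv2.imwrite("pics/crop0.png",im)
print(get_state()["t"])
E
```

```text
tin (array([0.5426, 0.2081]), np.float64(0.23228003082958762))
top (array([0.5433, 0.2082]), np.float64(0.06698898737577223))
scene (array([0.5409, 0.2091]), np.float64(0.158124228712464))
press [0.4578 0.1965 0.081 ]
1.5
```

View pics/crop0.png

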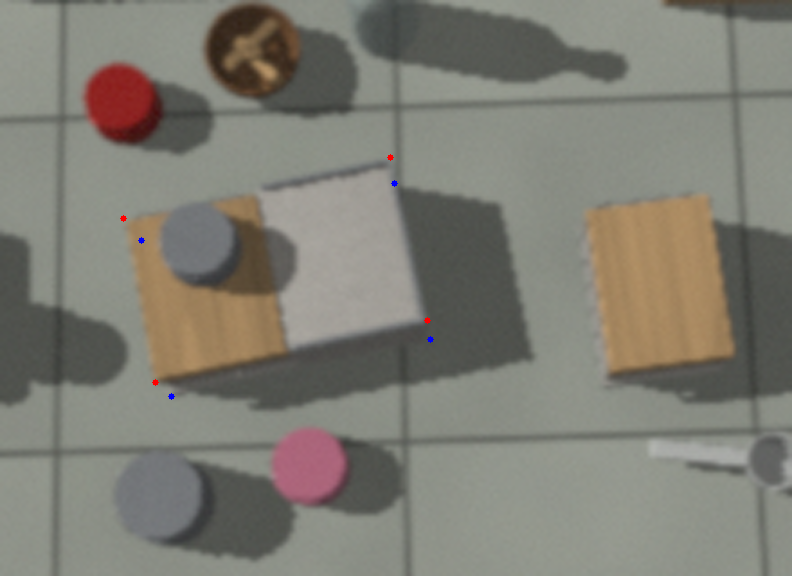

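The crop confirms that the grey tin stands on the beech lid, at zoomed (200,243). The pink tin is at (310,467) and the red one at (122,103), both off the caddy. My fitted corners are a few mm off, so I'll refit to the visible top corners.

```bash
python3 - <<'E'
from fit import *
from scipy.optimize import least_squares
np.set_printoptions(precision=4,suppress=True)
F=3.6
obs=[((157,380),(-.075,.12,.081)),((131,219),(.075,.12,.081)),((389,165),(.075,-.12,.086)),((424,321),(-.075,-.12,.086)),((286,353),(-.075,.001,.081)),((259,195),(.075,.001,.081))]
def w(p,q):
    c,s=np.cos(p[2]),np.sin(p[2]);return [p[0]+c*q[0]-s*q[1],p[1]+s*q[0]+c*q[1],q[2]]
f=lambda p:np.concatenate([(proj("top",w(p,q))-(np.array(u)/F-.5+[200,110])) for u,q in obs])
r=least_squares(f,[.5247,.1495,.19]);p=r.x;print(p,r.fun)
c,s=np.cos(p[2]),np.sin(p[2]);t=np.array([.543,.208])-p[:2];print("tin in caddy",t@[c,s],t@[-s,c])
tc=ray("top",np.array([200,243])/F-.5+[200,110],.126);print("tin by eye",tc)
for n,q in dict(start=(.029,.115,0),end=(.012,-.02,0),press=(-.05,.0605,.081)).items():print(n,w(p,q))
for b in("glass_bottle","peg_bowl","storage_jar"):
    for cam in("top","scene"):print(b,cam,[(ray(cam,x["uv"],0),x["score"]) for x in spot_point(b,cam)[:1]])
s=get_state();print(s["t"])
E
```

```text
[0.5228 0.1491 0.1755] [-0.8288  0.8012 -1.6646 -0.3594  0.9888 -1.0753  0.7783  1.2108  0.9788
  0.5226 -0.2869 -1.2701]
tin in caddy 0.030210042456103335 0.054499758990597745
tin by eye [0.5393 0.2071 0.126 ]
start [np.float64(0.5312478780738458), np.float64(0.26736018021514196), 0]
end [np.float64(0.5380738819348465), np.float64(0.13146534708566057), 0]
press [np.float64(0.4629740212174767), np.float64(0.19990700779192672), 0.081]
glass_bottle top [(array([0.7713, 0.042 , 0.    ]), 0.6)]
glass_bottle scene [(array([0.7718, 0.0672, 0.    ]), 0.9)]
peg_bowl top [(array([0.7408, 0.175 , 0.    ]), 0.82)]
peg_bowl scene [(array([0.7404, 0.1678, 0.    ]), 0.49)]
storage_jar top [(array([0.4967, 0.4438, 0.    ]), 0.67)]
storage_jar scene [(array([0.4961, 0.4546, 0.    ]), 0.86)]
1.8
```

Request:
arm_command --commands '[{"tx": 0.12, "ty": 0.07, "twist": 0.03}, {"tx": 0.24, "ty": 0.15, "twist": 0.06}, {"tx": 0.36, "ty": 0.23, "twist": 0.09}, {"tx": 0.48, "ty": 0.31, "twist": 0.12}, {"tx": 0.6, "ty": 0.39, "twist": 0.15}, {"tx": 0.72, "ty": 0.46, "twist": 0.18}, {"tx": 0.82, "ty": 0.53, "twist": 0.18}, {"tx": 0.9, "ty": 0.57, "twist": 0.18}]' --claw 0.45 --grip_force 10

```text
invalid input
```

```bash
cat > go.py <<'E'
import sys,numpy as np
from station import get_state
from scipy.spatial.transform import Rotation as R
# usage: go.py xc yc z  -> rows from the measured pose to that caddy-frame goal
C=np.array([.5228,.1491]);A=.1755
def goal(xc,yc,z):
    return np.array([C[0]+np.cos(A)*xc-np.sin(A)*yc,C[1]+np.sin(A)*xc+np.cos(A)*yc,z])
s=get_state();M=R.from_euler("xyz",s["ee_rot"]).as_matrix()
for a in sys.argv[1:]:
    g=goal(*map(float,a.split(",")));print(a,"world",g.round(4),"rows",(M.T@(g-s["eef_pos"])/.25).round(3))
yaw=s["ee_rot"][2];d=A-np.pi/2-yaw
p=np.array(s["eef_pos"][:2])-C
print("t",s["t"],"pos",np.round(s["eef_pos"],4),"caddy xy",np.round([p@[np.cos(A),np.sin(A)],p@[-np.sin(A),np.cos(A)]],4),"twist",round(-d/np.pi,3),"rot",np.round(s["ee_rot"],3),"F",np.round(s["force"],2),"w",round(s["width"],4),"q",np.round(s["q"],2))
E
python3 go.py .028,.115,.16
```

```text
.028,.115,.16 world [0.5303 0.2672 0.16  ] rows [1.79  1.138 0.266]
t 1.8 pos [0.1675 0.6539 0.2266] caddy xy [-0.2617  0.559 ] twist 0.364 rot [-3.142  0.    -0.251] F [-0.2  -0.05  0.54] w 0.0876 q [ 1.61  0.36  0.01 -0.   -1.22 -0.29]
```

Request:
arm_command --commands '[{"tx": 0.12, "ty": 0.07, "tz": 0, "twist": 0.03}, {"tx": 0.24, "ty": 0.15, "tz": 0, "twist": 0.06}, {"tx": 0.36, "ty": 0.23, "tz": 0, "twist": 0.09}, {"tx": 0.48, "ty": 0.31, "tz": 0, "twist": 0.12}, {"tx": 0.6, "ty": 0.39, "tz": 0, "twist": 0.15}, {"tx": 0.72, "ty": 0.46, "tz": 0, "twist": 0.18}, {"tx": 0.82, "ty": 0.53, "tz": 0, "twist": 0.18}, {"tx": 0.9, "ty": 0.57, "tz": 0, "twist": 0.18}]' --claw 0.45 --grip_force 10

```text
t: 2.47
eef_pos: [0.3513, 0.4578, 0.227]
ee_rot: [-3.141, 0.0, -0.818]
force: [-0.1, 0.7, -0.4]
width: 0.042
gripper_force: 0.0
```

```bash
python3 go.py .028,.115,.16
```

```text
.028,.115,.16 world [0.5303 0.2672 0.16  ] rows [ 1.046e+00 -1.000e-03  2.680e-01]
t 2.4667 pos [0.3513 0.4578 0.227 ] caddy xy [-0.115   0.3339] twist 0.184 rot [-3.141  0.    -0.818] F [-0.11  0.67 -0.45] w 0.042 q [ 1.26  0.2  -0.21 -0.   -1.16 -0.5 ]
```

Request:
arm_command --commands '[{"tx": 0.13, "ty": 0, "tz": 0.0, "twist": 0.03}, {"tx": 0.27, "ty": 0, "tz": 0.0, "twist": 0.06}, {"tx": 0.41, "ty": 0, "tz": 0, "twist": 0.09}, {"tx": 0.55, "ty": 0, "tz": 0.0, "twist": 0.12}, {"tx": 0.69, "ty": 0, "tz": 0.03, "twist": 0.15}, {"tx": 0.83, "ty": 0, "tz": 0.08, "twist": 0.18}, {"tx": 0.95, "ty": 0, "tz": 0.14, "twist": 0.184}, {"tx": 1.0, "ty": 0, "tz": 0.2, "twist": 0.184}]'

```text
t: 3.13
eef_pos: [0.5234, 0.2753, 0.1764]
ee_rot: [-3.141, 0.0, -1.398]
force: [-0.2, 0.3, -0.9]
width: 0.0394
gripper_force: 0.0
```

```bash
python3 go.py .028,.115,.098; python3 - <<'E'
from h import *
save("top","top1",(200,110,340,250),4)
E
```

```text
.028,.115,.098 world [0.5303 0.2672 0.098 ] rows [ 0.037 -0.021  0.313]
t 3.1333 pos [0.5234 0.2753 0.1764] caddy xy [0.0226 0.1242] twist -0.001 rot [-3.141  0.    -1.398] F [-0.16  0.26 -0.94] w 0.0394 q [ 0.81  0.26 -0.25  0.   -1.06 -0.64]
```

View pics/top1.png

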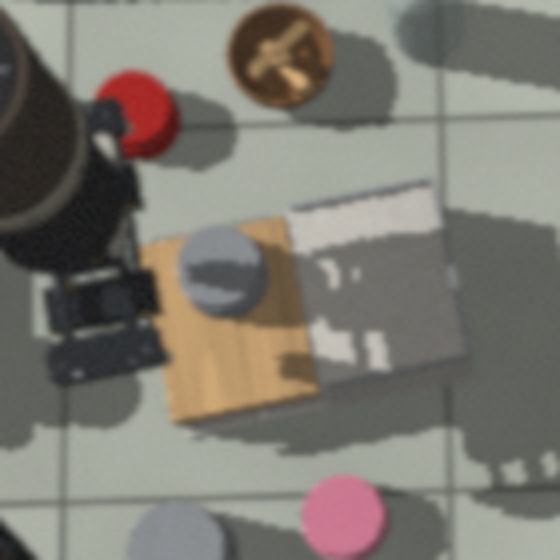

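The tin is at crop (222,268), clear of the gripper, which is off the lid's outer edge on the left. Next I'll descend and then push.

Request:
arm_command --commands '[{"tx": 0.0, "ty": -0.02, "tz": 0.06, "twist": 0}, {"tx": 0.0, "ty": -0.02, "tz": 0.12, "twist": 0}, {"tx": 0.0, "ty": -0.02, "tz": 0.18, "twist": 0}, {"tx": 0.0, "ty": -0.02, "tz": 0.23, "twist": 0}, {"tx": 0.0, "ty": -0.02, "tz": 0.27, "twist": 0}, {"tx": 0.0, "ty": -0.02, "tz": 0.3, "twist": 0}, {"tx": 0.0, "ty": -0.02, "tz": 0.31, "twist": 0}, {"tx": 0.0, "ty": -0.02, "tz": 0.31, "twist": 0}]'

```text
t: 3.85
eef_pos: [0.5261, 0.2787, 0.0987]
ee_rot: [3.141, -0.0, -1.394]
force: [-0.1, 0.5, 0.5]
width: 0.0395
gripper_force: 0.0
```

```bash
python3 go.py .028,.09,.098 .015,-.021,.098
```

```text
.028,.09,.098 world [0.5347 0.2426 0.098 ] rows [ 0.148 -0.008  0.003]
.015,-.021,.098 world [0.5412 0.131  0.098 ] rows [0.592 0.044 0.003]
t 3.85 pos [0.5261 0.2787 0.0987] caddy xy [0.0259 0.1271] twist 0.0 rot [ 3.141 -0.    -1.394] F [-0.13  0.54  0.47] w 0.0395 q [ 0.82  0.34 -0.33  0.   -0.9  -0.64]
```

Request:
arm_command --commands '[{"tx": 0.02, "ty": -0.01, "tz": 0, "twist": 0}, {"tx": 0.04, "ty": -0.01, "tz": 0, "twist": 0}, {"tx": 0.06, "ty": -0.01, "tz": 0, "twist": 0}, {"tx": 0.08, "ty": -0.01, "tz": 0, "twist": 0}, {"tx": 0.1, "ty": -0.01, "tz": 0, "twist": 0}, {"tx": 0.12, "ty": -0.01, "tz": 0, "twist": 0}, {"tx": 0.14, "ty": -0.01, "tz": 0, "twist": 0}, {"tx": 0.16, "ty": -0.01, "tz": 0, "twist": 0}]'

```text
t: 4.52
eef_pos: [0.536, 0.2395, 0.0993]
ee_rot: [-3.141, 0.001, -1.394]
force: [0.5, 1.6, 1.3]
width: 0.0395
gripper_force: 0.6
```

Request:
arm_command --commands '[{"tx": 0.015, "ty": 0.002, "tz": 0, "twist": 0}, {"tx": 0.03, "ty": 0.004, "tz": 0, "twist": 0}, {"tx": 0.045, "ty": 0.006, "tz": 0, "twist": 0}, {"tx": 0.06, "ty": 0.008, "tz": 0, "twist": 0}, {"tx": 0.075, "ty": 0.01, "tz": 0, "twist": 0}, {"tx": 0.09, "ty": 0.012, "tz": 0, "twist": 0}, {"tx": 0.105, "ty": 0.014, "tz": 0, "twist": 0}, {"tx": 0.12, "ty": 0.016, "tz": 0, "twist": 0}]'

```text
t: 5.18
eef_pos: [0.5371, 0.2092, 0.0991]
ee_rot: [-3.141, 0.0, -1.394]
force: [0.3, 1.8, 1.1]
width: 0.0393
gripper_force: 0.9
```

```bash
python3 go.py .015,-.021,.098; python3 - <<'E'
from h import *
save("scene","scene2",(260,110,440,245),4)
E
```

```text
.015,-.021,.098 world [0.5412 0.131  0.098 ] rows [0.311 0.039 0.004]
t 5.1833 pos [0.5371 0.2092 0.0991] caddy xy [0.0246 0.0567] twist 0.0 rot [-3.141  0.    -1.394] F [0.29 1.8  1.11] w 0.0393 q [ 0.71  0.31 -0.37 -0.   -0.88 -0.53]
```

View pics/scene2.png

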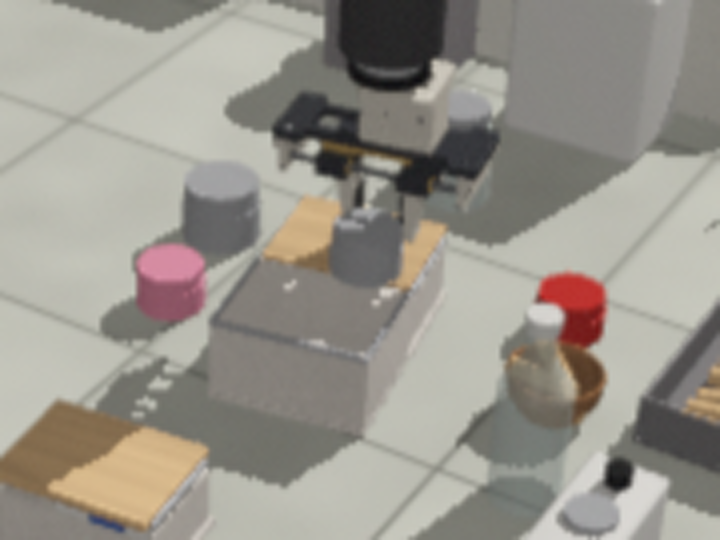

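The tin is upright at crop (365,245), held between the two fingertips and straddling the lid/deck seam at a force of about 1.8 N. I'll keep pushing.

Request:
arm_command --commands '[{"tx": 0.015, "ty": 0.002, "tz": 0, "twist": 0}, {"tx": 0.03, "ty": 0.004, "tz": 0, "twist": 0}, {"tx": 0.045, "ty": 0.006, "tz": 0, "twist": 0}, {"tx": 0.06, "ty": 0.008, "tz": 0, "twist": 0}, {"tx": 0.075, "ty": 0.01, "tz": 0, "twist": 0}, {"tx": 0.09, "ty": 0.012, "tz": 0, "twist": 0}, {"tx": 0.105, "ty": 0.014, "tz": 0, "twist": 0}, {"tx": 0.12, "ty": 0.016, "tz": 0, "twist": 0}]'

```text
t: 5.9
eef_pos: [0.5383, 0.1787, 0.0989]
ee_rot: [3.141, -0.0, -1.394]
force: [-0.6, 0.8, 0.1]
width: 0.0395
gripper_force: 0.9
```

Request:
arm_command --commands '[{"tx": 0.015, "ty": 0.002, "tz": 0, "twist": 0}, {"tx": 0.03, "ty": 0.004, "tz": 0, "twist": 0}, {"tx": 0.045, "ty": 0.006, "tz": 0, "twist": 0}, {"tx": 0.06, "ty": 0.008, "tz": 0, "twist": 0}, {"tx": 0.075, "ty": 0.01, "tz": 0, "twist": 0}, {"tx": 0.09, "ty": 0.012, "tz": 0, "twist": 0}, {"tx": 0.105, "ty": 0.014, "tz": 0, "twist": 0}, {"tx": 0.12, "ty": 0.016, "tz": 0, "twist": 0}]'

```text
t: 6.57
eef_pos: [0.5398, 0.1487, 0.0991]
ee_rot: [-3.142, 0.0, -1.394]
force: [0.0, 1.7, -0.0]
width: 0.0393
gripper_force: 0.5
```

```bash
python3 go.py .015,-.021,.098
```

```text
.015,-.021,.098 world [0.5412 0.131  0.098 ] rows [0.07  0.007 0.004]
t 6.5667 pos [0.5398 0.1487 0.0991] caddy xy [ 0.0167 -0.0034] twist 0.0 rot [-3.142  0.    -1.394] F [ 0.02  1.67 -0.03] w 0.0393 q [ 0.62  0.29 -0.41  0.   -0.87 -0.44]
```

Request:
arm_command --commands '[{"tx": 0.012, "ty": 0.001, "tz": 0, "twist": 0}, {"tx": 0.024, "ty": 0.002, "tz": 0, "twist": 0}, {"tx": 0.036, "ty": 0.003, "tz": 0, "twist": 0}, {"tx": 0.048, "ty": 0.004, "tz": 0, "twist": 0}, {"tx": 0.06, "ty": 0.005, "tz": 0, "twist": 0}, {"tx": 0.07, "ty": 0.006, "tz": 0, "twist": 0}, {"tx": 0.075, "ty": 0.006, "tz": 0, "twist": 0}, {"tx": 0.075, "ty": 0.006, "tz": 0, "twist": 0}]'

```text
t: 7.23
eef_pos: [0.5416, 0.13, 0.0991]
ee_rot: [3.142, -0.0, -1.395]
force: [-0.0, -0.4, -0.1]
width: 0.0397
gripper_force: 0.1
```

Request:
arm_command --commands '[{"tx": -0.01, "ty": 0, "tz": 0, "twist": 0}, {"tx": -0.03, "ty": 0, "tz": 0, "twist": 0}, {"tx": -0.07, "ty": 0, "tz": 0, "twist": 0}, {"tx": -0.13, "ty": 0, "tz": 0, "twist": 0}, {"tx": -0.19, "ty": 0, "tz": -0.05, "twist": 0}, {"tx": -0.25, "ty": 0, "tz": -0.12, "twist": 0}, {"tx": -0.31, "ty": 0, "tz": -0.2, "twist": 0}, {"tx": -0.33, "ty": 0, "tz": -0.25, "twist": 0}]'

```text
t: 7.9
eef_pos: [0.5273, 0.2143, 0.1634]
ee_rot: [-3.14, 0.001, -1.393]
force: [-0.2, -0.5, 0.6]
width: 0.0396
gripper_force: 0.0
```

```bash
python3 go.py -.05,.0605,.1; python3 - <<'E'
from fit import *
save("top","top3",(200,110,340,250),4)
m=near("small_tin","top",(292,172))
if m is not None:
    p=fit(lambda x,y:tin(x,y,.08),{"top":m},[.53,.09],[.01,.01]);print(p)
    A=.1755;d=p[0]-[.5228,.1491];print("caddy",d@[np.cos(A),np.sin(A)],d@[-np.sin(A),np.cos(A)])
E
```

```text
-.05,.0605,.1 world [0.463  0.1999 0.1   ] rows [0.011 0.264 0.253]
t 7.9 pos [0.5273 0.2143 0.1634] caddy xy [0.0158 0.0634] twist 0.001 rot [-3.140e+00  1.000e-03 -1.393e+00] F [-0.18 -0.54  0.62] w 0.0396 q [ 0.73  0.23 -0.32  0.   -1.02 -0.55]
(array([0.54915127, 0.09286607]), np.float64(0.10443453665084615))
caddy 0.01612802762018969 -0.05997108068411126
```

View pics/top3.png

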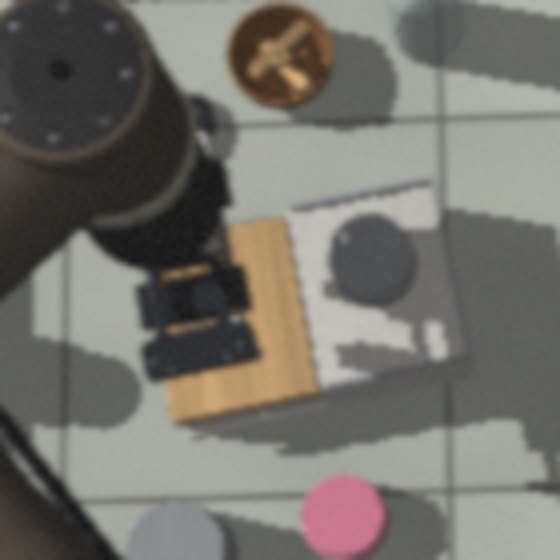

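The tin, at crop (373,260), stands wholly on the deck, at about (16,-60) mm in caddy coordinates, and the lid is clear. Next I'll shut the fingers and move above the press spot.

Request:
arm_command --commands '[{"tx": 0.01, "ty": 0.05, "tz": 0, "twist": 0}, {"tx": 0.01, "ty": 0.11, "tz": 0, "twist": 0}, {"tx": 0.01, "ty": 0.17, "tz": 0.02, "twist": 0}, {"tx": 0.01, "ty": 0.23, "tz": 0.06, "twist": 0}, {"tx": 0.01, "ty": 0.265, "tz": 0.12, "twist": 0}, {"tx": 0.01, "ty": 0.265, "tz": 0.18, "twist": 0}, {"tx": 0.01, "ty": 0.265, "tz": 0.24, "twist": 0}, {"tx": 0.01, "ty": 0.265, "tz": 0.26, "twist": 0}]' --claw 0

```text
t: 8.67
eef_pos: [0.4607, 0.1967, 0.0943]
ee_rot: [3.139, -0.001, -1.394]
force: [-0.5, 0.2, 0.4]
width: 0.0005
gripper_force: 0.0
```

```bash
python3 go.py -.05,.0605,.081
```

```text
-.05,.0605,.081 world [0.463  0.1999 0.081 ] rows [-0.011 -0.011  0.053]
t 8.6667 pos [0.4607 0.1967 0.0943] caddy xy [-0.0528  0.0577] twist 0.0 rot [ 3.139e+00 -1.000e-03 -1.394e+00] F [-0.46  0.18  0.4 ] w 0.0005 q [ 0.8   0.21 -0.54 -0.   -0.83 -0.62]
```

Request:
arm_command --commands '[{"tx": -0.005, "ty": -0.01, "tz": 0.01, "twist": 0}, {"tx": -0.01, "ty": -0.01, "tz": 0.02, "twist": 0}, {"tx": -0.01, "ty": -0.01, "tz": 0.03, "twist": 0}, {"tx": -0.01, "ty": -0.01, "tz": 0.04, "twist": 0}, {"tx": -0.01, "ty": -0.01, "tz": 0.05, "twist": 0}, {"tx": -0.01, "ty": -0.01, "tz": 0.056, "twist": 0}, {"tx": -0.01, "ty": -0.01, "tz": 0.062, "twist": 0}, {"tx": -0.01, "ty": -0.01, "tz": 0.066, "twist": 0}]'

```text
t: 9.33
eef_pos: [0.4644, 0.2003, 0.0803]
ee_rot: [-3.141, 0.0, -1.394]
force: [-2.0, -0.4, 4.7]
width: 0.0008
gripper_force: 2.4
```

```bash
python3 go.py -.05,.0605,.076
```

```text
-.05,.0605,.076 world [0.463  0.1999 0.076 ] rows [0.001 0.006 0.017]
t 9.3333 pos [0.4644 0.2003 0.0803] caddy xy [-0.0486  0.0606] twist 0.0 rot [-3.141  0.    -1.394] F [-2.01 -0.39  4.73] w 0.0008 q [ 0.8   0.23 -0.55  0.   -0.79 -0.62]
```

Request:
arm_command --commands '[{"tx": 0, "ty": 0.0, "tz": 0.004, "twist": 0}, {"tx": 0, "ty": 0.0, "tz": 0.008, "twist": 0}, {"tx": 0, "ty": 0.0, "tz": 0.012, "twist": 0}, {"tx": 0, "ty": 0.0, "tz": 0.015, "twist": 0}, {"tx": 0, "ty": 0, "tz": 0.018, "twist": 0}, {"tx": 0, "ty": 0, "tz": 0.018, "twist": 0}, {"tx": 0, "ty": 0, "tz": 0.018, "twist": 0}, {"tx": 0, "ty": 0, "tz": 0.018, "twist": 0}]'

```text
t: 10.0
eef_pos: [0.4642, 0.2003, 0.0756]
ee_rot: [3.141, -0.0, -1.394]
force: [-2.2, -0.1, 4.5]
width: 0.0004
gripper_force: 2.3
```

Request:
arm_command --commands '[{"tx": 0, "ty": 0.0, "tz": -0.02, "twist": 0}, {"tx": 0, "ty": 0.0, "tz": -0.05, "twist": 0}, {"tx": 0, "ty": 0.0, "tz": -0.1, "twist": 0}, {"tx": 0, "ty": 0.0, "tz": -0.16, "twist": 0}, {"tx": 0, "ty": 0, "tz": -0.23, "twist": 0}, {"tx": 0, "ty": 0, "tz": -0.31, "twist": 0}, {"tx": 0, "ty": 0, "tz": -0.4, "twist": 0}, {"tx": 0, "ty": 0, "tz": -0.5, "twist": 0}]'

```text
t: 10.67
eef_pos: [0.4639, 0.2, 0.2016]
ee_rot: [3.141, -0.0, -1.395]
force: [0.2, 0.1, -0.6]
width: 0.0006
gripper_force: 0.0
```

Request:
arm_command --commands '[{"tx": -0.05, "ty": 0.0, "tz": -0.05, "twist": 0}, {"tx": -0.15, "ty": 0.0, "tz": -0.08, "twist": 0}, {"tx": -0.25, "ty": 0.0, "tz": -0.1, "twist": 0}, {"tx": -0.4, "ty": 0.0, "tz": -0.1, "twist": 0}, {"tx": -0.55, "ty": 0, "tz": -0.1, "twist": 0}, {"tx": -0.7, "ty": 0, "tz": -0.1, "twist": 0}, {"tx": -0.8, "ty": 0, "tz": -0.1, "twist": 0}, {"tx": -0.8, "ty": 0, "tz": -0.1, "twist": 0}]'

```text
t: 11.33
eef_pos: [0.4285, 0.4014, 0.2254]
ee_rot: [-3.141, 0.0, -1.392]
force: [1.0, 0.4, -0.2]
width: 0.0003
gripper_force: 0.0
```

```bash
python3 go.py; python3 - <<'E'
from h import *
save("scene","scene4",(240,110,440,260),4)
E
```

```text
t 11.3333 pos [0.4285 0.4014 0.2254] caddy xy [-0.0488  0.2649] twist 0.001 rot [-3.141  0.    -1.392] F [ 0.97  0.43 -0.23] w 0.0003 q [ 1.09  0.22 -0.19  0.   -1.16 -0.91]
```

View pics/scene4.png

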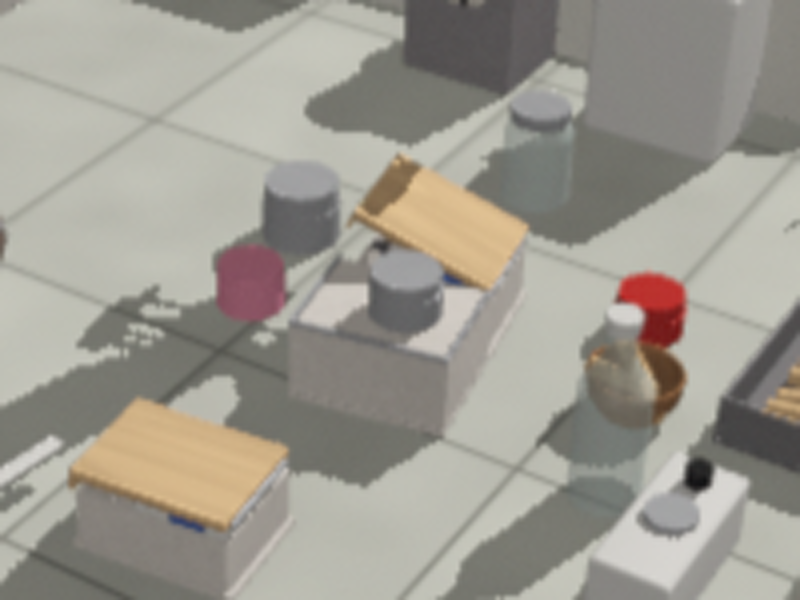

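The wide lid is ajar around crop (440,215), and the tin stands upright on the deck at (405,290). The narrow caddy, around (180,460), is still shut, and the arm is clear, so I'm handing in.

```bash
python3 -c "from station import job_done;print(job_done())"
```

```text
the job is handed in; nothing more can be done
None
```

I slid the tin upright onto the wide caddy's deck, then pressed the lid so that it sprang up and stayed ajar; the last picture showed the narrow caddy still shut and nothing else visibly moved, and I handed in at about 11 s without seeing a verdict.

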